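# Take the faulty relay module off its keyhole mount

### The arm

A 6-joint arm with a two-finger parallel gripper is mounted at the origin on the work surface. World frame = base frame: x ahead of the robot, y to its left, z up, the work surface at z = 0. Lengths are in m, angles in rad, forces in N, time in s.
With the tool pointing down it reaches from about 0.35 to 0.975 m from the base axis. Payload 4.9 kg.
Tool frame: the origin (TCP) lies on the centre line of the jaws, within the pads' length; the fingertips stand ctrl.tcp_to_tips ahead of it and the grasp point (between the pads) lies 3 mm ahead of it (ctrl.tcp_to_tips is the distance from the TCP to the fingertips, in m); z points along the fingers, y is the direction in which the jaws open and shut (so a half turn about z gives the same grasp; the last joint's range is limited). The gripper opens to 85 mm and grips with 20 to 120 N. Pads are 22 mm wide; open, the fingers measure 114 mm over their backs; the gripper's body (76 mm by 85 mm) begins 54 mm behind the grasp point. The pads swing forward as they close: fully open they stand 13 mm farther back than shut.
Start: joints at [-1.352, 0.053, 1.613, -0, 1.476, -0.119], TCP at [0.207, -0.59, 0.253] pointing down, gripper open.
Joint ranges: [-3.01, 3.01], [-1.01, 2.22], [0.06, 2.58], [-1.02, 4.17], [0.09, 2.62], [-3.14, 3.14]. Speed limits (rad/s): [2.57, 2.57, 3.14, 3.14, 3.14, 3.14].

### API

Orientations are given as a rotation vector (axis times angle).
In Python, from station import ctrl, vision gives the robot as it stands.
- The arm moves only by the tool jog_arm, never from a script. Its argument "deltas" is a list of rows, each a list of 7 numbers: the turn, a rotation vector about the tool's x, y, z in rad, then the shift along the tool's x, y, z in cm, then the opening, from 0 (shut) to 1 (fully open). A call has 1 to 12 rows; each row shifts and turns the commanded pose from where the row before left it, along the tool's axes as they then stand; what a row does not reach is not made up. A row lasts 1/12 s, in which the tool goes at most 41.7 mm and 7.16 degrees, less where a joint would pass 70% of its speed; a pose out of reach is approached as far as the arm can. A call with a gripper value outside its range is refused whole. The fingers move at their own pace and stop on an object; "grip_force" is the grip in N (left out, the last holds). Time passes only in rows, so rows that do not move let the fingers close. It gives the time, the measured TCP pose, the force and the opening at its end, in the units of the state.
- ctrl.get_obs(): the state, without advancing time (a new reading comes with each control period).
- vision.get_image(name): name is "scene" or "top"; returns (picture, depth): 480x640x3 uint8, red, green, blue; 480x640 float32, m along the optical axis (not along the pixel's ray), 0 where there is no reading.
- vision.calibration(name): a dict with "fx", "fy", "cx", "cy" (pixels), "rvec" (rotation vector, rad) and "tvec" (3), from world to camera coordinates, as OpenCV has them. Camera axes: x right, y down, z forward; pixel columns grow to the right and rows downward; lengths in m; the calibration is good to about 2 mm. A picture is of the moment at which its call begins. calibration takes no time and is no camera call.
- ctrl.finish_job(): hands the job in, once; it reports no verdict.
The state is a dict: "t": time; "q": joint angles; "dq": joint speeds; "effort": joint torques, N m; "tool_pos": TCP position; "tool_rot": TCP orientation; "contact_force": force on the tool from outside, world axes, zero at the start; "wrist_torque": the same for the moment, N m; "opening": finger opening in m.
Only numpy, scipy, OpenCV 4.12 (cv2) and the standard library are available. Lean on these libraries where they do the work, as an engineer would, in place of code of your own. Each camera call takes 0.05 s, during which the arm holds its last target. There are 200 camera calls.

### The job

One of the three relay modules hung on the mounting panel shows a red label: it is faulty. Slide it along its keyhole slot until the stud's head stands in the wide end, lift it off, and set it down (do not drop it) lying flat on its mounting plate in the blue tray. Leave the two green-labelled modules hung where they are.

Things in the scene. Friction and masses are not known exactly. Their poses are not given: they have to be found in the camera images.
- red_module: Faulty module, 0.3 kg: yellow plate 147 (x) x 50 (y) x 4 mm flat on the panel; on it a black housing 70 (x) x 50 (y) mm, top 59 mm over the plate's underside, red label 52 x 36 mm on top. Grasp it across y. Origin: narrow end of the keyhole slot, plate's underside; z up. Plate spans x +17 to -130 mm, housing x -60 to -130 (centre -95); the rest is a bare ear with the slot. Swivels about its stud, only friction holds it.
- wide_hole (a point): Centre of the red module's wide slot end, 34 mm across, beside the housing, 36 mm along the module's -x from its origin (same axes). From it a slot 10 mm wide runs to the origin, where the stud stands at the start. Slide the module 36 mm along its own +x (ear first), flat on the panel, until the stud's head is in this hole (9 mm to spare all round), then lift straight up.
- panel: Metal mounting panel fixed flat on the table, 330 (x) x 380 (y) x 20 mm; origin centre of its underside, z up. Three studs at x = 30, y = -130, 0, 130 mm: stem 6 mm, dark head 16 mm wide, head underside 8 and top 12 mm over the panel's top (4 mm free over a module's plate). Grey duct 43 mm high from x = 122 mm; terminal row 35 mm high at x = -160 to -130 mm.
- green_a_cap (a point): Top centre of a bystander module of the same build as red_module but with a GREEN label, hung on another stud of the panel. The point lies 95 mm along the module's -x from its slot's narrow end and 61 mm above its plate's underside; same axes. It must stay hung where it is.
- green_b_cap (a point): Top centre of a bystander module of the same build as red_module but with a GREEN label, hung on another stud of the panel. The point lies 95 mm along the module's -x from its slot's narrow end and 61 mm above its plate's underside; same axes. It must stay hung where it is.
- tray: Open blue tray fixed on the table, to the left or right of the panel (a parts carton 70 mm high stands on the other side). Outside 240 mm (x) x 160 mm (y) x 30 mm high, walls and floor 5 mm thick (inside 230 x 150 mm). Origin: centre of its underside, on the table; z is up.
Things that resemble listed ones, but are neither listed nor needed, are in the scene too. Leave any turquoise or white look-alike of the red_module alone.

How it is judged:
On the way, in this order (a step that is already met when the one before it is completed fails the run):
1. the red module has been slid along its slot (more than 22 mm), still flat and low on the panel (distance of red_module from where it was at the start of the episode above 0.022 m and height (world z) of red_module between 0.015 and 0.032 m and angle between red_module's own z axis and vertical below 0.2 rad), for 0.05 s.
2. the red module is lifted clear of its stud (height (world z) of red_module above 0.05 m), for 0.1 s.
At the end, for the whole second after the job is handed in: The red module lies at rest inside the tray, flat on its plate (within about 6 degrees, plate on the tray's floor within 10 mm); the two green modules are still hung, within 20 mm of where they were (x of red_module in the frame of tray between -0.115 and 0.115 m and y of red_module in the frame of tray between -0.075 and 0.075 m and z of red_module in the frame of tray below 0.015 m and angle between red_module's own z axis and vertical below 0.1 rad and linear speed of red_module below 0.02 m/s and distance of each of green_a_cap, green_b_cap from where it was at the start of the episode below 0.02 m); the robot touches nothing.
It fails at once if a green module is moved by more than 20 mm (distance of any of green_a_cap, green_b_cap from where it was at the start of the episode above 0.02 m).
It fails at once if the red module is dropped: let go with its plate more than 50 mm above the table (height (world z) of red_module above 0.05 m and contact force between the fingers and red_module below 0.01 N).
It also fails if it takes over 42 s, if anything falls off the work surface, if the arm or the gripper's body presses on something with over 40 N, if the wrist force passes 120 N, or if a joint passes its speed limit or range.

## Working session

There is one attempt and no reset: what is moved stays moved. The work goes in short steps, Python scripts to look and compute and a tool call to move; the robot and the scene stay as the last step left them, time stands still between calls to the robot, and variables do not carry over. Pictures are saved under pics/ and viewed, about 8 in all and at most 12, crops included, and the job is handed in when it is done.

Besides the shell and the picture viewer there is one more tool, called after ">>>" as name([rows], argument=value, ...), one row to a line, values as JSON. jog_arm: Moves the arm, as the interface text tells. Its arguments: {"type":"object","properties":{"deltas":{"type":"array"},"grip_force":{"type":"number"}},"required":["deltas"]}

```bash
mkdir -p pics; ls
cat > h.py <<'E'
import numpy as np, cv2
from station import ctrl, vision
from scipy.spatial.transform import Rotation as R
def cam(n):
    c=vision.calibration(n); K=np.array([[c['fx'],0,c['cx']],[0,c['fy'],c['cy']],[0,0,1.]])
    return K,R.from_rotvec(np.ravel(c['rvec'])).as_matrix(),np.ravel(c['tvec'])
def onplane(n,uv,z):
    K,Rm,t=cam(n); uv=np.atleast_2d(uv).astype(float)
    d=np.c_[uv,np.ones(len(uv))]@np.linalg.inv(K).T@Rm; o=-Rm.T@t
    return o+d*((z-o[2])/d[:,2])[:,None]
def proj(n,P):
    K,Rm,t=cam(n); p=(np.atleast_2d(P)@Rm.T+t)@K.T; return p[:,:2]/p[:,2:]
def shot(n,f):
    im,d=vision.get_image(n); cv2.imwrite('pics/'+f,im[:,:,::-1]); return im,d
E
python3 - <<'E'
from h import *
for n in ('top','scene'):
    im,d=shot(n,n+'0.png'); np.savez(n+'0.npz',im=im,d=d)
    K,Rm,t=cam(n); print(n,K[0,0],-Rm.T@t,Rm[2])
o=ctrl.get_obs(); print(o,ctrl.tcp_to_tips)
E
```

```text
pics
top 508.3694488170617 [ 0.48869909 -0.0022155   1.29024345] [ 0.0967376  -0.02955152 -0.99487112]
scene 517.6344893266066 [0.95346088 0.62082461 1.1070408 ] [-0.25321296 -0.50209889 -0.82690985]
{'t': 0.1, 'q': array([-1.35199465e+00,  5.33212653e-02,  1.61419665e+00,  2.14966323e-05,
        1.47598641e+00, -1.19003350e-01]), 'dq': array([ 6.48507545e-04, -8.00960094e-05, -4.17031277e-03,  8.98518648e-04,
        5.15113538e-04, -5.61807957e-04]), 'effort': array([-1.06982105e-03, -3.94898772e+01, -3.71366394e+01, -2.57369038e-04,
        3.84859362e-03,  2.09302634e-06]), 'tool_pos': array([ 0.20702238, -0.58915083,  0.25214318]), 'tool_rot': array([-3.09500469e+00, -5.27779238e-01,  1.16135843e-04]), 'contact_force': array([-0.32352689,  0.07685139,  0.84869179]), 'wrist_torque': array([0.00693663, 0.02353721, 0.02427563]), 'opening': 0.08517481264359163} 0.022
```

View pics/top0.png

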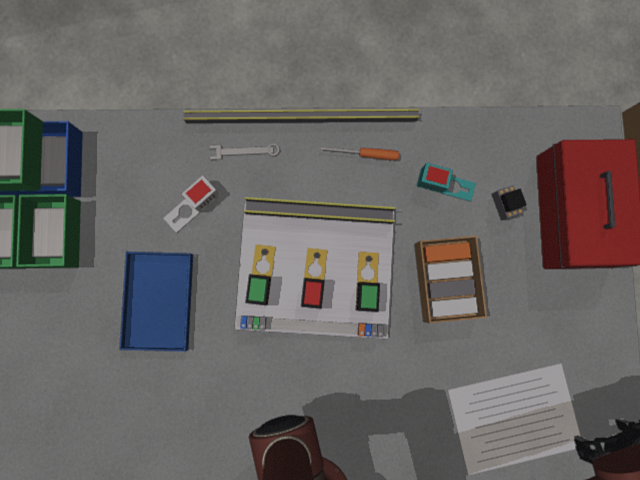

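View pics/scene0.png

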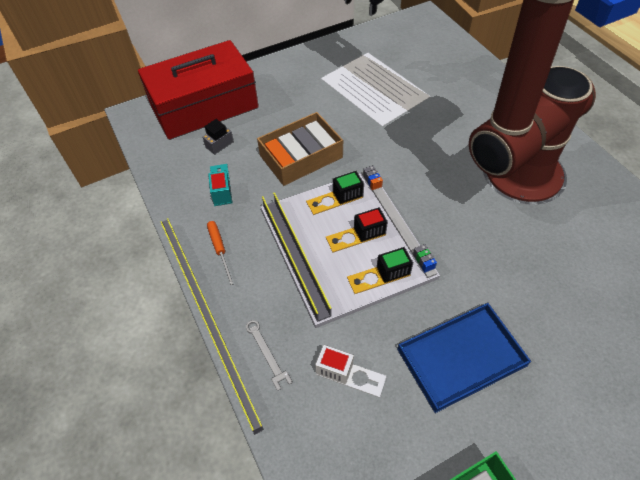

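Candidates for the red-labelled module, as top-view pixels:
- (313,292): black housing on a yellow plate, on the panel.
- (200,190): white look-alike on the table.
- (438,177): turquoise look-alike.
- (605,205): red toolbox.

The description fits (313,292), on the middle stud. The tray is blue, at (157,300), on the +y side. Next I'll measure and check a close crop.

```bash
cat > meas.py <<'E'
from h import *
def mask(im,lo,hi): return cv2.inRange(cv2.cvtColor(im,cv2.COLOR_RGB2HSV),lo,hi)
def redlabel(n,im,box,z=.08):
    h=mask(im,(0,120,80),(8,255,255))|mask(im,(172,120,80),(180,255,255))
    m=np.zeros_like(h); x0,y0,x1,y1=box; m[y0:y1,x0:x1]=h[y0:y1,x0:x1]
    return rect(n,m,z)
def rect(n,m,z):
    c=max(cv2.findContours(m,0,1)[0],key=cv2.contourArea)[:,0]
    p=onplane(n,c,z)[:,:2].astype(np.float32)
    (cx,cy),s,a=cv2.minAreaRect(p*1000)
    # direction of long axis
    b=cv2.boxPoints(((cx,cy),s,a)); e=[b[1]-b[0],b[2]-b[1]]; e=max(e,key=np.linalg.norm)
    if e[0]<0:e=-e
    return np.round([cx,cy,*s],1),round(float(np.degrees(np.arctan2(e[1],e[0]))),2)
E
python3 - <<'E'
from meas import *
D={n:np.load(n+'0.npz') for n in('top','scene')}
for n,box in(('top',(285,270,345,320)),('scene',(345,195,400,245))):
    im=D[n]['im']; print(n,'label',redlabel(n,im,box))
    g=mask(im,(45,100,60),(80,255,255))
    for bx in ((240,270,275,310),(350,280,390,315)) if n=='top' else ((370,245,420,280),(325,165,370,205)):
        m=np.zeros_like(g);m[bx[1]:bx[3],bx[0]:bx[2]]=g[bx[1]:bx[3],bx[0]:bx[2]]; print(' green',rect(n,m,.08))
    y=mask(im,(18,120,90),(32,255,255)); cs=[c for c in cv2.findContours(y,0,1)[0] if cv2.contourArea(c)>150]
    for c in cs:
        m=np.zeros_like(y);cv2.drawContours(m,[c],-1,255,-1);print(' yellow',np.mean(c[:,0],0).round(),rect(n,m,.024))
    b=mask(im,(105,120,40),(125,255,255)); bx=(110,240,205,360) if n=='top' else (385,290,540,420)
    m=np.zeros_like(b);m[bx[1]:bx[3],bx[0]:bx[2]]=b[bx[1]:bx[3],bx[0]:bx[2]];print(' tray',rect(n,m,.03))
    # dark stud heads
t=D['top']['im']; d=D['top']['d']
for uv in((313,292),(258,290),(157,300),(260,310)):
    K,Rm,tt=cam('top'); z=d[uv[1],uv[0]]; p=Rm.T@(np.linalg.inv(K)@[uv[0],uv[1],1]*z-tt); print(uv,p.round(4))
cv2.imwrite('pics/crop.png',np.hstack([cv2.resize(t[235:345,230:400],None,fx=2.3,fy=2.3,interpolation=2)[:250],cv2.resize(D['scene']['im'][160:330,260:445][:109*1,:170],None,fx=2.3,fy=2.3,interpolation=2)[:250]]))
E
```

```text
top label (array([499.8, -19. ,  37.3,  53.8]), -6.69)
 green (array([510.6, 111.7,  37.5,  53.9]), -7.58)
 green (array([ 488.8, -152.9,   37.6,   54.1]), -5.51)
 yellow [368. 267.] (array([ 562.3, -158.6,   47.7,   75.1]), -1.67)
 yellow [315. 264.] (array([572.7, -28.3,  47.9,  74.5]), -7.1)
 yellow [263. 260.] (array([583.3, 101.4,  48.3,  74.3]), -7.69)
 tray (array([488.1, 362.6, 162.9, 236.7]), -2.6)
scene label (array([497.3, -19.3,  38.9,  53.7]), -8.28)
 green (array([508.6, 111.6,  38.9,  54.2]), -7.55)
 green (array([ 486.6, -152.9,   39. ,   54.5]), -4.88)
 yellow [376. 280.] (array([548.9, 107. ,  49.9, 143.4]), -7.85)
 yellow [343. 240.] (array([570.5, -27.2,  49.8,  78.5]), -6.75)
 yellow [207. 326.] (array([962.5,  -2.3, 601.7,   4.1]), 89.98)
 yellow [290. 255.] (array([709.5, -63.5, 380.4,   5.9]), 85.31)
 yellow [323. 203.] (array([ 558. , -157.1,   50.3,   81.6]), -4.19)
 tray (array([491.5, 368.7, 164.4, 246.8]), -2.77)
(313, 292) [ 0.5018 -0.0204  0.0801]
(258, 290) [0.5088 0.1094 0.0826]
(157, 300) [0.4897 0.3674 0.0063]
(260, 310) [0.4603 0.1109 0.0163]
```

View pics/crop.png

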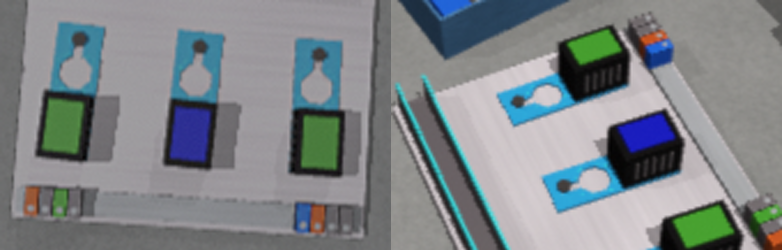

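In the crop (red and blue are swapped in it) the middle module at (313,292) has the red label and its stud head is at the narrow end, about (317,255). It sits at roughly (0.4985, -0.019) with yaw about -6.8°. Now I'll turn the tool to that yaw and move over it.

>>> jog_arm([
  [0,0,0.1143,0,0,0,1],
  [0,0,0.1143,0,0,0,1],
  [0,0,0.1143,0,0,0,1],
  [0,0,0.1143,0,0,0,1],
  [0,0,0,1.11,-3.0,0.2,1],
  [0,0,0,1.11,-3.0,0.2,1],
  [0,0,0,1.11,-3.0,0.2,1],
  [0,0,0,1.11,-3.0,0.2,1],
  [0,0,0,1.11,-3.0,0.2,1],
  [0,0,0,1.11,-3.0,0.2,1],
  [0,0,0,1.11,-3.0,0.2,1],
  [0,0,0,1.11,-3.0,0.2,1],
], grip_force=60)

```text
t: 1.1
tool_pos: [0.3241, -0.3603, 0.2367]
tool_rot: [-3.135, 0.188, 0.001]
contact_force: [0.3, -0.7, 1.2]
opening: 0.0854
```

>>> jog_arm([
  [0,0,0,1.11,-3.0,0.2,1],
  [0,0,0,1.11,-3.0,0.2,1],
  [0,0,0,1.11,-3.0,0.2,1],
  [0,0,0,1.11,-3.0,0.2,1],
  [0,0,0,1.11,-3.0,0.2,1],
  [0,0,0,1.11,-3.0,0.2,1],
  [0,0,0,1.11,-3.0,0.2,1],
  [0,0,0,1.11,-3.0,0.2,1],
  [0,0,0,1.11,-3.0,0.2,1],
  [0,0,0,1.11,-3.0,0.2,1],
  [0,0,0,0,0,0,1],
  [0,0,0,0,0,0,1],
])

```text
t: 2.1
tool_pos: [0.4698, -0.0759, 0.2166]
tool_rot: [-3.136, 0.182, 0.002]
contact_force: [0.3, -0.9, 0.5]
opening: 0.0853
```

```bash
cat > go.py <<'E'
from h import *
import sys
def go(x,y,z,yaw):
    o=ctrl.get_obs(); M=R.from_rotvec(o['tool_rot']); p=o['tool_pos']
    T=R.from_euler('ZX',[yaw,180],degrees=True)
    print('t',round(o['t'],2),'p',p.round(4),'z',M.as_matrix()[:,2].round(3),'F',o['contact_force'].round(1),'open',round(o['opening'],4))
    print('turn(tool) rad',(M.inv()*T).as_rotvec().round(4),'shift cm in turned frame',(T.inv().apply(np.array([x,y,z])-p)*100).round(2))
if __name__=='__main__': go(*map(float,sys.argv[1:5]))
E
python3 go.py .4985 -.0192 .058 -6.8
```

```text
t 2.1 p [ 0.4698 -0.0759  0.2166] z [-0.001  0.    -1.   ] F [ 0.3 -0.9  0.5] open 0.0853
turn(tool) rad [-0.      0.0015  0.0026] shift cm in turned frame [ 2.18 -5.97 15.86]
```

>>> jog_arm([
  [0,0,0,1.09,-2.98,0,1],
  [0,0,0,1.09,-2.99,0,1],
  [0,0,0,0,0,2.0,1],
  [0,0,0,0,0,3.0,1],
  [0,0,0,0,0,2.5,1],
  [0,0,0,0,0,0,1],
  [0,0,0,0,0,0,1],
])

```text
t: 2.68
tool_pos: [0.4972, -0.0213, 0.1409]
tool_rot: [-3.136, 0.19, 0.006]
contact_force: [-0.3, -0.5, 1.1]
opening: 0.0854
```

```bash
python3 go.py .4985 -.0192 .058 -6.8
python3 - <<'E'
from h import *
im,d=shot('scene','s1.png'); cv2.imwrite('pics/s1c.png',cv2.resize(im[130:310,280:460,::-1],None,fx=3,fy=3))
E
```

```text
t 2.68 p [ 0.4972 -0.0213  0.1409] z [-0.004  0.001 -1.   ] F [-0.3 -0.5  1.1] open 0.0854
turn(tool) rad [-0.0001  0.0039 -0.0021] shift cm in turned frame [ 0.1  -0.22  8.29]
```

View pics/s1c.png

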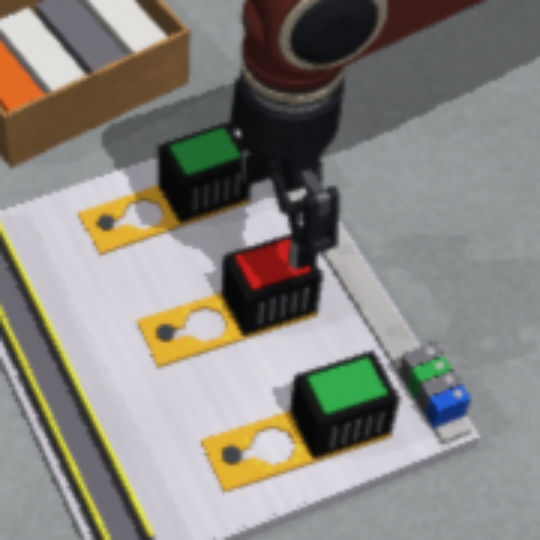

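The fingers straddle the red housing, with the label at crop (265,262). Descending now.

>>> jog_arm([
  [0,0.003,0,0.1,-0.1,2.0,1],
  [0,0,0,0,-0.1,2.5,1],
  [0,0,0,0,0,2.0,1],
  [0,0,0,0,0,1.2,1],
  [0,0,0,0,0,0.4,1],
  [0,0,0,0,0,0,1],
  [0,0,0,0,0,0,1],
  [0,0,0,0,0,0,1],
])

```text
t: 3.4
tool_pos: [0.5014, -0.0191, 0.0632]
tool_rot: [3.135, -0.188, 0.01]
contact_force: [0.8, -0.2, 0.5]
opening: 0.0854
```

```bash
python3 go.py .4985 -.0192 .058 -6.8
```

```text
t 3.4 p [ 0.5014 -0.0191  0.0632] z [ 0.006 -0.001 -1.   ] F [ 0.8 -0.2  0.5] open 0.0854
turn(tool) rad [ 0.0002 -0.0063 -0.0008] shift cm in turned frame [-0.29  0.04  0.52]
```

>>> jog_arm([
  [0,0,0,-0.1,0,0.4,1],
  [0,0,0,0,0,0,1],
  [0,0,0,0,0,0,0.5],
  [0,0,0,0,0,0,0.3],
  [0,0,0,0,0,0,0.3],
  [0,0,0,0,0,0,0.3],
  [0,0,0,0,0,0,0.3],
  [0,0,0,0,0,0,0.3],
], grip_force=50)

```text
t: 4.07
tool_pos: [0.4993, -0.0188, 0.0576]
tool_rot: [3.136, -0.187, 0.006]
contact_force: [-0.6, -0.6, 1.5]
opening: 0.0497
```

```bash
python3 go.py .5343 -.0235 .058 -6.8
python3 - <<'E'
from meas import *
im,d=shot('top','t2.png')
y=mask(im,(18,120,90),(32,255,255)); m=np.zeros_like(y); m[245:300,295:335]=y[245:300,295:335]; print('ear',rect('top',m,.024))
E
```

```text
t 4.07 p [ 0.4993 -0.0188  0.0576] z [ 0.004 -0.001 -1.   ] F [-0.6 -0.6  1.5] open 0.0497
turn(tool) rad [ 0.0002 -0.0036 -0.0007] shift cm in turned frame [ 3.53  0.05 -0.04]
ear (array([580.8, -29.2,  48.2,  58.9]), -7.21)
```

Gripped: the opening is 49.7 mm on a 50 mm housing. Sliding along the module's own +x.

>>> jog_arm([
  [0,0,0,0.3,0,0,0.3],
  [0,0,0,0.4,0,0,0.3],
  [0,0,0,0.4,0,0,0.3],
  [0,0,0,0.4,0,0,0.3],
  [0,0,0,0.5,0,0,0.3],
  [0,0,0,0.5,0,0,0.3],
  [0,0,0,0.5,0,0,0.3],
  [0,0,0,0.4,0,0,0.3],
  [0,0,0,0.2,0,0,0.3],
  [0,0,0,0,0,0,0.3],
  [0,0,0,0,0,0,0.3],
])

```text
t: 5.03
tool_pos: [0.535, -0.0229, 0.0576]
tool_rot: [3.136, -0.187, 0.005]
contact_force: [-0.4, -0.6, 2.9]
opening: 0.0496
```

```bash
python3 go.py .5343 -.0235 .058 -6.8
python3 - <<'E'
from h import *
im,d=shot('scene','s2.png'); im2,d=shot('top','t3.png')
cv2.imwrite('pics/s2c.png',np.hstack([cv2.resize(im[180:300,290:430,::-1],(560,480)),cv2.resize(im2[225:315,290:335,::-1],(240,480))]))
E
```

```text
t 5.03 p [ 0.535  -0.0229  0.0576] z [ 0.003 -0.    -1.   ] F [-0.4 -0.6  2.9] open 0.0496
turn(tool) rad [-0.0001 -0.0035 -0.0006] shift cm in turned frame [-0.06  0.07 -0.04]
```

View pics/s2c.png

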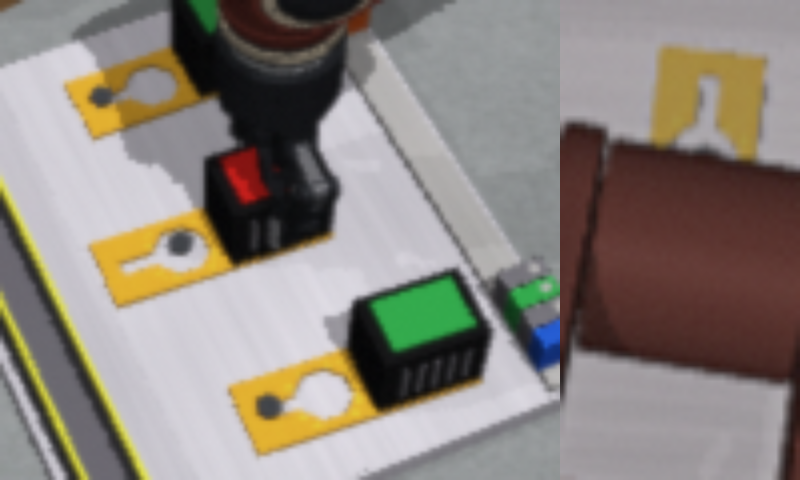

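The stud head at crop (180,244) is in the wide hole. Lifting straight up.

>>> jog_arm([
  [0,0,0,0,0,-0.4,0.3],
  [0,0,0,0,0,-0.6,0.3],
  [0,0,0,0,0,-0.8,0.3],
  [0,0,0,0,0,-1.0,0.3],
  [0,0,0,0,0,-1.5,0.3],
  [0,0,0,0,0,-2.0,0.3],
  [0,0,0,0,0,-2.0,0.3],
  [0,0,0,0,0,-2.0,0.3],
  [0,0,0,0,0,-2.0,0.3],
  [0,0,0,0,0,-1.5,0.3],
  [0,0,0,0,0,-0.5,0.3],
  [0,0,0,0,0,0,0.3],
])

```text
t: 6.13
tool_pos: [0.5353, -0.0231, 0.2029]
tool_rot: [3.135, -0.187, 0.011]
contact_force: [1.1, 0.1, -4.3]
opening: 0.0492
```

```bash
python3 go.py .4515 .368 .2 -2.7
python3 - <<'E'
from h import *
im,d=shot('scene','s3.png'); cv2.imwrite('pics/s3c.png',cv2.resize(im[90:330,230:470,::-1],None,fx=2,fy=2))
E
```

```text
t 6.13 p [ 0.5353 -0.0231  0.2029] z [ 0.007 -0.001 -1.   ] F [ 1.1  0.1 -4.3] open 0.0492
turn(tool) rad [ 0.0005 -0.0073 -0.0722] shift cm in turned frame [-10.22 -38.67   0.29]
```

View pics/s3c.png

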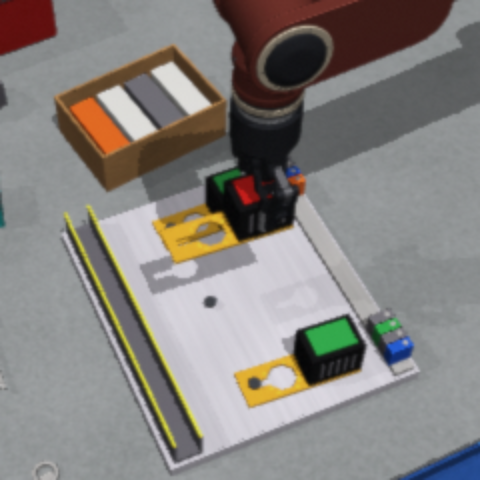

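The module is off its stud (bare stud at crop (210,300)), level, and both greens are still hung. Carrying it to the tray.

>>> jog_arm([
  [0,-0.003,-0.036,0,0,0,0.3],
  [0,-0.002,-0.036,-0.3,-1.2,0,0.3],
  [0,0,0,-0.6,-2.2,0,0.3],
  [0,0,0,-0.7,-2.8,0,0.3],
  [0,0,0,-0.8,-3.0,0,0.3],
  [0,0,0,-0.8,-3.0,0,0.3],
  [0,0,0,-0.8,-3.0,0,0.3],
  [0,0,0,-0.8,-3.0,0,0.3],
  [0,0,0,-0.8,-3.0,0,0.3],
  [0,0,0,-0.8,-3.0,0,0.3],
  [0,0,0,-0.8,-3.0,0,0.3],
  [0,0,0,-0.8,-3.0,0,0.3],
])

```text
t: 7.18
tool_pos: [0.4673, 0.2843, 0.1989]
tool_rot: [3.14, -0.073, -0.007]
contact_force: [0.7, 0.6, -2.2]
opening: 0.0498
```

>>> jog_arm([
  [0,0,0,-0.8,-3.0,0,0.3],
  [0,0,0,-0.7,-2.7,0,0.3],
  [0,0,0,-0.5,-1.8,0,0.3],
  [0,0,0,0,0,0,0.3],
  [0,0,0,0,0,0,0.3],
  [0,0,0,0,0,0,0.3],
])

```text
t: 7.68
tool_pos: [0.452, 0.358, 0.1993]
tool_rot: [3.139, -0.074, -0.006]
contact_force: [-0.6, 0.1, -3.9]
opening: 0.0495
```

```bash
python3 go.py .4515 .368 .045 -2.7
python3 - <<'E'
from h import *
im,d=shot('scene','s4.png'); cv2.imwrite('pics/s4c.png',cv2.resize(im[200:440,300:580,::-1],None,fx=2,fy=2))
E
```

```text
t 7.68 p [0.452  0.358  0.1993] z [-0.004 -0.001 -1.   ] F [-0.6  0.1 -3.9] open 0.0495
turn(tool) rad [0.0017 0.0038 0.0002] shift cm in turned frame [-0.1  -0.99 15.43]
```

View pics/s4c.png

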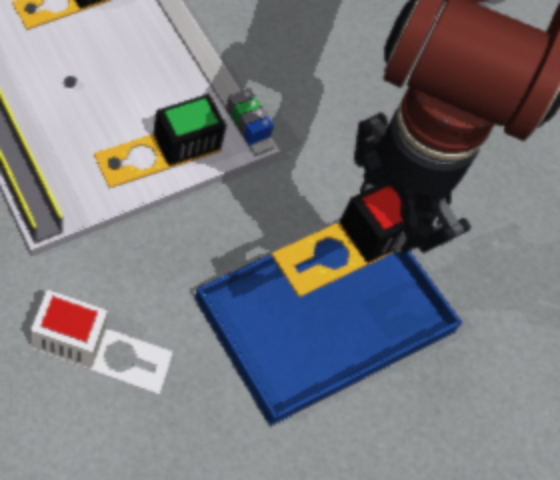

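Module level above the tray. Adding 1 cm sideways and lowering.

>>> jog_arm([
  [0,0.004,0,-0.1,-0.5,0,0.3],
  [0,0,0,0,-0.5,1.0,0.3],
  [0,0,0,0,0,2.0,0.3],
  [0,0,0,0,0,2.5,0.3],
  [0,0,0,0,0,2.5,0.3],
  [0,0,0,0,0,2.5,0.3],
  [0,0,0,0,0,2.0,0.3],
  [0,0,0,0,0,1.3,0.3],
  [0,0,0,0,0,0.6,0.3],
  [0,0,0,0,0,0,0.3],
  [0,0,0,0,0,0,0.3],
])

```text
t: 8.65
tool_pos: [0.4531, 0.3688, 0.0573]
tool_rot: [-3.14, 0.075, -0.005]
contact_force: [-0.8, -0.1, -2.8]
opening: 0.0492
```

```bash
python3 go.py .4515 .368 .0425 -2.7
```

```text
t 8.65 p [0.4531 0.3688 0.0573] z [ 0.003  0.001 -1.   ] F [-0.8 -0.1 -2.8] open 0.0492
turn(tool) rad [-0.0007 -0.0029 -0.0006] shift cm in turned frame [-0.16  0.09  1.48]
```

>>> jog_arm([
  [0,0,0,0,0,0.5,0.3],
  [0,0,0,0,0,0.4,0.3],
  [0,0,0,0,0,0.2,0.3],
  [0,0,0,0,0,0.2,0.3],
  [0,0,0,0,0,0.1,0.3],
  [0,0,0,0,0,0,0.3],
  [0,0,0,0,0,0,0.3],
])

```text
t: 9.23
tool_pos: [0.4526, 0.3686, 0.0427]
tool_rot: [-3.141, 0.074, -0.004]
contact_force: [-0.8, -0.1, -2.4]
opening: 0.0496
```

>>> jog_arm([
  [0,0,0,0,0,0.1,0.3],
  [0,0,0,0,0,0,0.3],
  [0,0,0,0,0,0,0.3],
])

```text
t: 9.48
tool_pos: [0.4528, 0.3687, 0.0426]
tool_rot: [-3.141, 0.074, -0.004]
contact_force: [-2.9, -1.6, 5.8]
opening: 0.0494
```

>>> jog_arm([
  [0,0,0,0,0,0.1,0.3],
  [0,0,0,0,0,0,0.3],
  [0,0,0,0,0,0,0.3],
])

```text
t: 9.73
tool_pos: [0.4529, 0.3688, 0.0426]
tool_rot: [3.141, -0.074, 0.004]
contact_force: [-5.3, -2.8, 10.8]
opening: 0.0496
```

The upward force shows contact with the floor. Opening and retreating straight up.

>>> jog_arm([
  [0,0,0,0,0,-0.1,0.3],
  [0,0,0,0,0,0,0.65],
  [0,0,0,0,0,0,0.8],
  [0,0,0,0,0,0,0.9],
  [0,0,0,0,0,0,0.9],
  [0,0,0,0,0,0,0.9],
  [0,0,0,0,0,0,0.9],
])

```text
t: 10.32
tool_pos: [0.4526, 0.3685, 0.0415]
tool_rot: [3.141, -0.075, 0.003]
contact_force: [0.3, -0.6, 0.7]
opening: 0.0771
```

>>> jog_arm([
  [0,0,0,0,0,-0.5,0.9],
  [0,0,0,0,0,-1.0,0.9],
  [0,0,0,0,0,-2,0.9],
  [0,0,0,0,0,-3,0.9],
  [0,0,0,0,0,-3,0.9],
  [0,0,0,0,0,-3,0.9],
  [0,0,0,0,0,-3,0.9],
  [0,0,0,0,0,-2,0.9],
  [0,0,0,0,0,0,0.9],
  [0,0,0,0,0,0,0.9],
])

```text
t: 11.15
tool_pos: [0.453, 0.3691, 0.2193]
tool_rot: [-3.138, 0.074, -0.009]
contact_force: [0.4, 0.4, -0.9]
opening: 0.0767
```

```bash
python3 go.py .4515 .368 .2 -2.7
python3 - <<'E'
from meas import *
im,d=shot('scene','s5.png'); cv2.imwrite('pics/s5c.png',cv2.resize(im[140:440,260:580,::-1],None,fx=2,fy=2))
print('label',redlabel('scene',im,(400,280,520,380),.065))
g=mask(im,(45,100,60),(80,255,255))
for bx in ((370,245,420,280),(325,165,370,205)):
    m=np.zeros_like(g);m[bx[1]:bx[3],bx[0]:bx[2]]=g[bx[1]:bx[3],bx[0]:bx[2]]; print(' green',rect('scene',m,.08))
E
```

```text
t 11.15 p [0.453  0.3691 0.2193] z [ 0.006  0.002 -1.   ] F [ 0.4  0.4 -0.9] open 0.0767
turn(tool) rad [-0.0026 -0.0058 -0.0002] shift cm in turned frame [-0.15  0.11  1.93]
label (array([451.6, 369.1,  38. ,  54.2]), -3.25)
 green (array([508.7, 111.6,  38.9,  53.9]), -7.55)
 green (array([ 486.6, -152.9,   39. ,   54.5]), -4.88)
```

View pics/s5c.png

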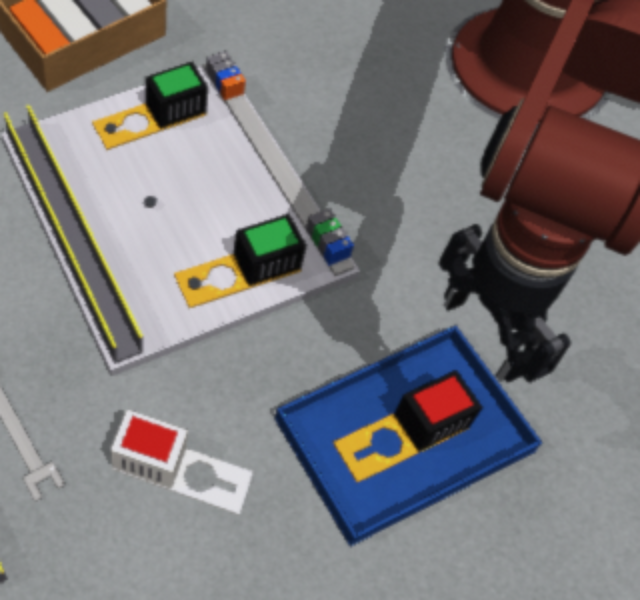

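The red module lies flat in the tray (label at crop (443,398)). The greens haven't moved and the gripper is clear. Handing in.

```bash
python3 -c "
from h import *
print(ctrl.finish_job())"
```

```text
the job is handed in; nothing more can be done
None
```

The red module is lying flat on its plate in the blue tray, and I handed the job in at about t = 11 s; no verdict is reported. I gripped it across y and slid it about 36 mm along its slot. A picture showed the stud head in the wide hole, so I lifted it straight up, carried it level and lowered it until the floor pushed back with about 11 N. Then I opened the gripper and moved up clear.

Last checks:
- **Red module:** its label measured (0.452, 0.369) in the last picture, matching the placing target of (0.4515, 0.368). It looks flat and well inside the tray walls.
- **Green modules:** both labels measured within about 0.1 mm of their starting positions.
- **Robot:** the gripper was about 0.18 m above the module, with a contact force of about 1 N, which is noise level.
- **Disagreements:** the two cameras differed by about 6 mm on the tray centre and 2–3 mm on the module's position. I averaged them, and both were well within the margins. No check failed.

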